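# Set the honey filler's locking portion dial for the jar under the spout

### The arm

A 6-joint arm with a two-finger parallel gripper is mounted at the origin on the work surface. World frame = base frame: x ahead of the robot, y to its left, z up, the work surface at z = 0. Lengths are in m, angles in rad, forces in N, time in s.
With the tool pointing down it reaches from about 0.375 to 0.925 m from the base axis. Payload 5.7 kg.
Tool frame: the origin (TCP) lies at the very end of the fingers, on their centre line; the grasp point (between the pads) lies manip.grasp_offset behind it (manip.grasp_offset is the distance from the TCP to the grasp point, in m); z points along the fingers, y is the direction in which the jaws open and shut (so a half turn about z gives the same grasp; the last joint's range is limited). The gripper opens to 88 mm and grips with 3 to 60 N. Pads are 20 mm wide; open, the fingers measure 115 mm over their backs; the gripper's body (75 mm by 178 mm) begins 61 mm behind the grasp point.
Start: joints at [-1.327, 0.359, 1.51, -0, 1.272, -0.115], TCP at [0.211, -0.562, 0.194] pointing down, gripper open.
Joint ranges: [-2.97, 2.97], [-1.01, 2.36], [0.21, 2.38], [-0.96, 4.11], [0.2, 2.71], [-2.98, 2.98]. Speed limits (rad/s): [2.39, 2.39, 3.14, 3.14, 3.14, 3.14].

### API

Orientations are given as a unit quaternion [w, x, y, z].
In Python, from rig import status, optics, workorder, manip gives the robot as it stands.
- The arm moves only by the shell command python3 -m jog 'ROWS' [FORCE]. ROWS is JSON, a list that holds one entry, the list of rows, each a list of 7 numbers: the shift along the tool's x, y, z in m, then the turn, a rotation vector about the tool's x, y, z in rad, then the opening, from 0 (shut) to 1 (fully open). A call has 1 to 12 rows; each row shifts and turns the pose as measured when the row begins, along the tool's axes as they then stand; what a row does not reach is not made up. A row lasts 1/8 s, in which the tool goes at most 62.5 mm and 10.7 degrees, less where a joint would pass 70% of its speed; a pose out of reach is approached as far as the arm can. A call with a gripper value outside its range is refused whole. The fingers move at their own pace and stop on an object; FORCE is the grip in N (left out, the last holds). Time passes only in rows, so rows that do not move let the fingers close. It gives the time, the measured TCP pose, the force and the opening at its end, in the units of the state.
- status.read_state(): the state, without advancing time (a new reading comes with each control period).
- optics.grab_frame(name): name is "side" or "top" or "wrist"; returns the picture (480x640x3 uint8, red, green, blue); there is no depth.
- optics.camera_model(name): a dict with "mtx" (3x3 intrinsics, pixels), "k1" (the pictures are not rectified: a ray, as slopes to the right and down, at radius r is drawn at 1 + k1 r^2 times it, then the intrinsics apply), "R" (3x3) and "t" (3): a world point X has camera coordinates R X + t. Camera axes: x right, y down, z forward; pixel columns grow to the right and rows downward; lengths in m; the calibration is good to about 2 mm. A picture is of the moment at which its call begins: read the wrist's pose just before it. camera_model takes no time and is no camera call; for the wrist camera it gives the pose at the moment of the call.
- workorder.close_job(): hands the job in, once; it reports no verdict.
The state is a dict: "t": time; "joint_positions": joint angles; "joint_vel": joint speeds; "joint_torque": joint torques, N m; "eef_pos": TCP position; "tool_rot": TCP orientation; "ft_force": force on the tool from outside, world axes, zero at the start; "ft_torque": the same for the moment, N m; "finger_gap": finger opening in m.
Only numpy, scipy, OpenCV 4.12 (cv2) and the standard library are available. Lean on these libraries where they do the work, as an engineer would, in place of code of your own. Each camera call takes 0.05 s, during which the arm holds its last target.

### The job

The honey filler's portion dial is locked at its off mark. Push the dial knob in to unlock it, turn it clockwise to the jar mark that matches the size of the jar standing under the spout (small, medium or large), and pull the knob out again until it clicks up and is locked there. Let go, and leave the jars, the vial and everything else where they are.

Things in the scene. Friction and masses are not known exactly. Their poses are not given: they have to be found in the camera images.
- filler: Bench-top honey filler, fixed; place and heading vary. Steel cabinet 300 (x) x 280 (y) mm, deck 165 mm above the bench. Origin on the bench under the cabinet's centre; at yaw 0 its x points away from the robot, y to its left. On the +y side: gear pump, swan-neck spout pipe (up to 300 mm high, x=+110, y=+172 to +300 mm), jar platform 400 x 130 mm (centre x=-15, y=+300, jars stand 55 mm above the bench).
- dial (a point): Deck point on the knob's vertical axis (165 mm above the bench; filler's x=-30, y=-35 mm), axes as the filler's. Round it a flat plate 148 mm across bears six dark figures 30 degrees apart. Directions in degrees from x, counter-clockwise from above: +75 off (ring), +45 tasting pot (tiniest), +15 small jar, -15 medium jar, -45 large jar, -75 pail with bail. Jar figures grow clockwise.
- knob_grip (a point): Middle of the knob's bar, on the axis, 23.5 mm above the deck pushed in, 32.5 mm pulled out. Black skirt 54 mm across, its top 15 mm below this point; on it an upright bar 45 mm long, 14 mm thick, 30 mm tall (15 mm up and down from this point), pinched across its thickness. Site x runs along the bar to the pointed nose with a white line, which points at the mark; z is up. Moves with the knob.
- dial_knob (a joint): Turn of the knob, rad, clockwise from above. Springy click positions: 0 off (start), 0.524 tasting pot, 1.047 small jar, 1.571 medium jar, 2.094 large jar, 2.618 pail; about 0.15 N m to leave one; let go between two, it snaps to the nearer. End stops -0.06, 2.68. Turns only while pushed in (pull under about 2 mm); pulled out, it is locked with about 0.03 rad of play.
- knob_pull (a joint): How far the knob is pulled up, m: 0 pushed in (free to turn), 0.009 pulled out (locked; it starts so, to within 1.5 mm). It clicks over half way and stays at either end; about 4 N to push in, 7 N to pull out. It comes out only at a click position: between two, a plate under the deck blocks it.
- spout (a point): Mouth of the spout, 205 mm above the bench, pointing down; nozzle 34 mm across. The jar standing on the platform under it (within a few mm of its vertical axis) is the one to be filled.
- jar_small: Small open empty glass jar, 54 mm across, 58 mm tall, origin at the centre of its underside. One of the three jars stands under the spout; the other two wait on the platform in a row towards the filler's -x, about 125 mm apart. Its mark is at 1.047 rad.
- jar_medium: Medium open empty glass jar, 72 mm across, 90 mm tall, origin at the centre of its underside. Its mark is at 1.571 rad.
- jar_large: Large open empty glass jar, 92 mm across, 128 mm tall, origin at the centre of its underside. Its mark is at 2.094 rad.
- vial: Cork-stoppered amber glass vial, 25 mm across, 63 mm tall, standing on the deck about 110 to 175 mm from the knob, towards the filler's -x and +y; origin at the centre of its underside. Leave it standing.
- jar_lid: Round brass-coloured jar lid, 66 mm across, 13 mm tall, lying on the deck about 115 to 155 mm from the knob, towards the filler's +x; origin at the centre of its underside. Leave it.
- mouse_guard: Galvanized mouse guard strip, 360 mm long along its x, 34 mm wide, 14 mm tall, lying on the bench to the robot's right. Leave it.
- entrance_reducer: Orange plastic entrance reducer, a bar 370 x 19 x 19 mm along its x, lying on the bench to the robot's right. Leave it.
- feeder_lid: Dented round tin feeder lid, 160 mm across, 16 mm tall, lying on the bench to the robot's right. Leave it.
There are look-alikes about, which are no part of the job. Leave any orange look-alike of the jar_large alone.

How it is judged:
On the way, in this order (a step that is already met when the one before it is completed fails the run):
1. the knob is pushed in, off its lock, with the dial still at the off mark (value of joint knob_pull below 0.003 m and value of joint dial_knob below 0.2 rad), for 0.1 s.
2. with the knob still in, it is turned to the mark of the jar under the spout (value of joint knob_pull below 0.003 m and ((horizontal distance between jar_small and spout below 0.04 m and value of joint dial_knob between 0.917 and 1.177 rad) or (horizontal distance between jar_medium and spout below 0.04 m and value of joint dial_knob between 1.441 and 1.701 rad) or (horizontal distance between jar_large and spout below 0.04 m and value of joint dial_knob between 1.964 and 2.224 rad))), for 0.2 s.
3. the knob is pulled out into its lock at that mark (value of joint knob_pull above 0.006 m and ((horizontal distance between jar_small and spout below 0.04 m and value of joint dial_knob between 0.917 and 1.177 rad) or (horizontal distance between jar_medium and spout below 0.04 m and value of joint dial_knob between 1.441 and 1.701 rad) or (horizontal distance between jar_large and spout below 0.04 m and value of joint dial_knob between 1.964 and 2.224 rad))), for 0.2 s.
At the end, for the whole second after the job is handed in: The knob is pulled out at least 6 of its 9 mm, within 0.13 rad of the mark of the jar that stands under the spout (within 40 mm of its axis), at rest, and all three jars and the vial stand upright where they were (jars within 20 mm) (all of step 3 and velocity of joint dial_knob between -0.1 and 0.1 rad/s and not (distance of jar_small from where it was at the start of the episode above 0.02 m) and not (distance of jar_medium from where it was at the start of the episode above 0.02 m) and not (distance of jar_large from where it was at the start of the episode above 0.02 m) and not (angle between jar_small's own z axis and vertical above 0.35 rad) and not (angle between jar_medium's own z axis and vertical above 0.35 rad) and not (angle between jar_large's own z axis and vertical above 0.35 rad) and not (angle between vial's own z axis and vertical above 0.35 rad)); the robot touches nothing.
It fails at once if a jar is knocked over or shoved more than 20 mm (distance of any of jar_small, jar_medium, jar_large from where it was at the start of the episode above 0.02 m or angle between any of jar_small, jar_medium, jar_large's own z axis and vertical above 0.35 rad).
It fails at once if the vial is knocked over or shoved more than 20 mm, or the jar lid on the deck is shoved more than 20 mm (distance of any of vial, jar_lid from where it was at the start of the episode above 0.02 m or angle between vial's own z axis and vertical above 0.35 rad).
It fails at once if the mouse guard, entrance reducer or feeder lid is shoved more than 30 mm (distance of any of mouse_guard, entrance_reducer, feeder_lid from where it was at the start of the episode above 0.03 m).
It also fails if it takes over 56 s, if anything falls off the work surface, if the arm or the gripper's body presses on something with over 40 N, if the wrist force passes 120 N, or if a joint passes its speed limit or range.

## Working session

There is one attempt and no reset: what is moved stays moved. The work goes in short steps, Python scripts to look and compute and a shell command to move; the robot and the scene stay as the last step left them, time stands still between calls to the robot, and variables do not carry over. Pictures are saved under pics/ and viewed, and the job is handed in when it is done.

```bash
ls; mkdir -p pics; python3 - <<'E'
from rig import status, optics, workorder, manip
import cv2
print(status.read_state()); print(manip.grasp_offset)
for n in ("side","top"):
    m=optics.camera_model(n); print(n,m)
    cv2.imwrite(f"pics/{n}0.png",optics.grab_frame(n)[:,:,::-1])
E
```

```text
pics
{'t': 0.0, 'joint_positions': array([-1.32710698e+00,  3.59499630e-01,  1.51144865e+00, -9.99212009e-06,
        1.27253429e+00, -1.15103783e-01]), 'joint_vel': array([ 8.25781415e-04, -9.26625847e-05, -4.70456141e-04, -1.28543582e-03,
        2.15680124e-03, -1.22890798e-03]), 'joint_torque': array([ 1.73151282e-03, -5.15373552e+01, -2.70726871e+01,  6.78375503e-02,
        3.50664044e-02, -1.48002882e-04]), 'eef_pos': array([ 0.21048628, -0.56104388,  0.19320671]), 'tool_rot': array([-9.42697943e-04,  9.83950845e-01,  1.78437223e-01, -6.54762916e-05]), 'ft_force': array([-0.54317139,  0.3801624 , -0.63585958]), 'ft_torque': array([-0.00421566, -0.01827022, -0.02103528]), 'finger_gap': 0.0878292583110638}
0.0187
side {'mtx': array([[505.77079203,   0.        , 315.43675008],
       [  0.        , 505.77079203, 239.8133874 ],
       [  0.        ,   0.        ,   1.        ]]), 'k1': 0.02104217718928764, 'R': array([[-0.8932291 , -0.44943654, -0.01218854],
       [-0.30504671,  0.6257323 , -0.71791754],
       [ 0.33028514, -0.63754676, -0.69602144]]), 't': array([0.49085879, 0.2901945 , 1.20837559])}
top {'mtx': array([[556.95079818,   0.        , 310.7119627 ],
       [  0.        , 556.95079818, 235.32797528],
       [  0.        ,   0.        ,   1.        ]]), 'k1': -0.1432365320052131, 'R': array([[-0.00625264, -0.99996621,  0.00533668],
       [-0.98847817,  0.00537351, -0.15126805],
       [ 0.15123427, -0.00622101, -0.98847837]]), 't': array([-0.02873849,  0.57471779,  1.5425288 ])}
```

View pics/top0.png

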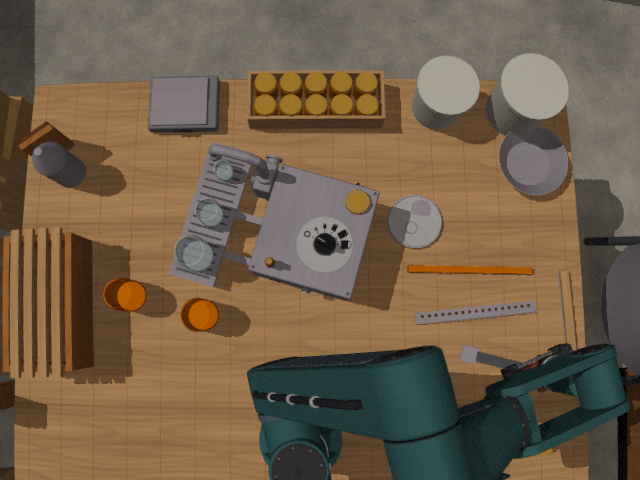

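View pics/side0.png

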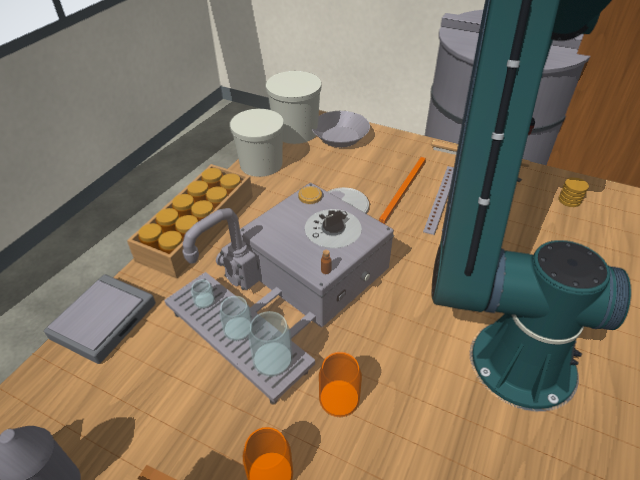

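The top view shows the filler at about (315,232) and the dial at (325,244). The three jars are in a row at (224,170), (208,212) and (193,252), and the orange look-alikes are at (131,296) and (203,315). The spout pipe ends over the jar at (224,170). I'll enlarge to confirm this.

```bash
cat > h.py <<'E'
import numpy as np, cv2
from rig import status, optics
def ray(m,uv):
    K=m['mtx']; d=(np.array(uv,float)-[K[0,2],K[1,2]])/[K[0,0],K[1,1]]
    p=d.copy()
    for _ in range(20): p=d/(1+m['k1']*(p@p))
    v=m['R'].T@np.array([p[0],p[1],1]); o=-m['R'].T@m['t']; return o,v/np.linalg.norm(v)
def plane(m,uv,z):
    o,v=ray(m,uv); return o+v*(z-o[2])/v[2]
def proj(m,X):
    c=m['R']@np.array(X)+m['t']; p=c[:2]/c[2]; p=p*(1+m['k1']*(p@p)); return m['mtx'][:2,:2]@p+m['mtx'][:2,2]
def tri(m1,a,m2,b):
    o1,v1=ray(m1,a);o2,v2=ray(m2,b)
    s=np.linalg.lstsq(np.stack([v1,-v2],1),o2-o1,rcond=None)[0]
    p,q=o1+s[0]*v1,o2+s[1]*v2; return (p+q)/2,np.linalg.norm(p-q)
E
python3 - <<'E'
import cv2
t=cv2.imread('pics/top0.png'); s=cv2.imread('pics/side0.png')
a=cv2.resize(t[140:300,165:395],None,fx=3.4,fy=3.4,interpolation=cv2.INTER_CUBIC); cv2.imwrite('pics/topc.png',a)
a=cv2.resize(s[185:405,160:400],None,fx=2.7,fy=2.7,interpolation=cv2.INTER_CUBIC); cv2.imwrite('pics/sidec.png',a)
E
```

```text
(no output)
```

View pics/topc.png

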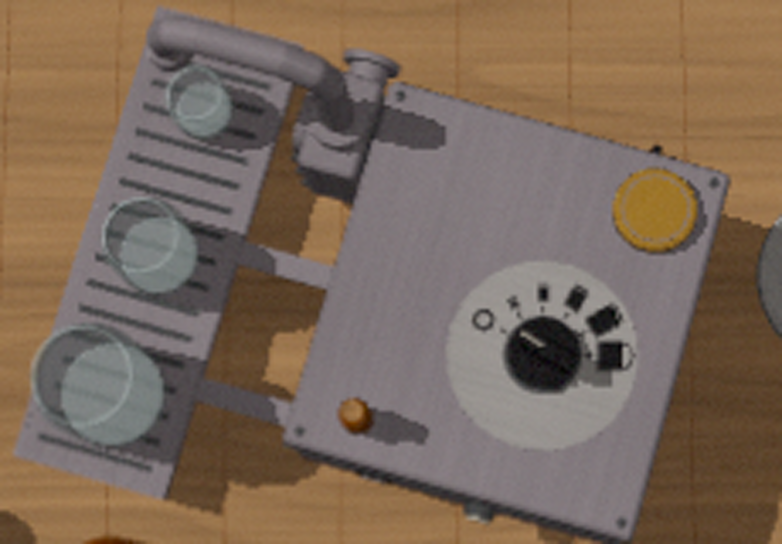

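View pics/sidec.png

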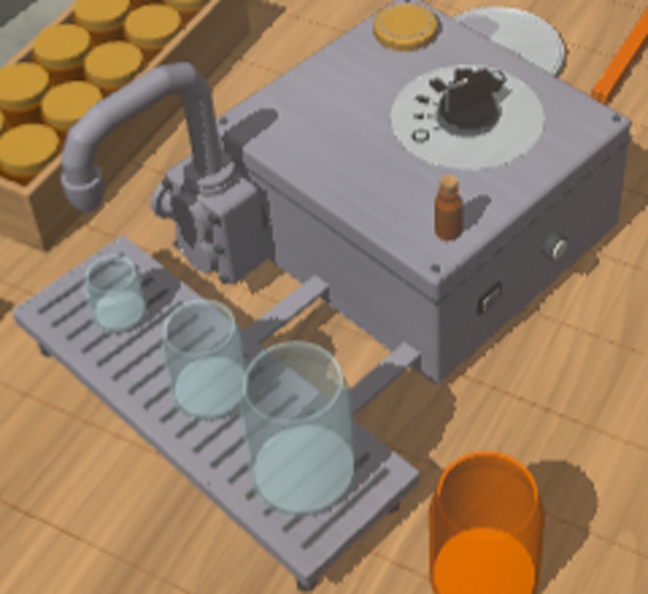

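In the crop, the clear jar under the spout (top 224,170) is the smallest of three growing sizes. I'll measure its base against the computed spout axis.

```bash
cat > m.py <<'E'
from h import *
t=cv2.imread('pics/top0.png'); mt=optics.camera_model('top')
cr=np.array([[395,83],[728,178],[630,540],[287,443]])/3.4+[165,140]   # (+x+y),(+x-y),(-x-y),(-x+y)
P=np.array([plane(mt,c,.165)[:2] for c in cr])
obj=np.array([[.15,.14],[.15,-.14],[-.15,-.14],[-.15,.14]])
A=P-P.mean(0); yaw=np.arctan2((obj[:,0]*A[:,1]-obj[:,1]*A[:,0]).sum(),(obj*A).sum())
c,s=np.cos(yaw),np.sin(yaw);R=np.array([[c,-s],[s,c]]);C=P.mean(0)
print('yaw',np.degrees(yaw),'C',C,'res',(P-(obj@R.T+C)).round(4).tolist())
dial=R@[-.03,-.035]+C; spout=R@[.11,.3]+C
print('dial',dial,'spout',spout)
# plate
hsv=cv2.cvtColor(t,cv2.COLOR_BGR2HSV); 
g=t.min(axis=2).astype(int); m=((g>130)&(hsv[...,1]<40)).astype(np.uint8); m[:,:290]=0;m[:,362:]=0;m[:210]=0;m[280:]=0
cn=max(cv2.findContours(m,0,1)[0],key=cv2.contourArea); h=cv2.convexHull(cn); e=cv2.fitEllipse(h); print(e, 'plate',plane(mt,e[0],.166))
for n,b in dict(s=(202,107),m=(158,256),l=(112,393)).items():
    p=plane(mt,np.array(b)/3.4+[165,140],.058)[:2]; print(n,p,'fr',R.T@(p-C),np.linalg.norm(p-spout))
for n,b,z in (('vial',(355,414),.228),('lid',(655,208),.178)):
    p=plane(mt,np.array(b)/3.4+[165,140],z)[:2]; print(n,p,'fr',R.T@(p-C),'from dial',R.T@(p-dial))
E
python3 m.py
```

```text
yaw -16.25214690328917 C [ 0.56847994 -0.04290019] res [[-0.0025, -0.0027], [-0.0022, 0.0046], [0.0037, 0.0025], [0.001, -0.0044]]
dial [ 0.52988348 -0.06810561] spout [0.75804376 0.21432648]
((323.8161315917969, 244.10513305664062), (55.57937240600586, 56.46894454956055), 107.751708984375) plate [ 0.53238807 -0.06552412  0.166     ]
s [0.76016739 0.21590393] fr [0.11159729 0.30210875] 0.0026454030293419917
m [0.63164359 0.25036793] fr [-0.02143589  0.29922623] 0.13143816609870126
l [0.51627871 0.2864745 ] fr [-0.14229568  0.30160337] 0.2523007743479256
vial [0.48013086 0.07261694] fr [-0.11714779  0.08617518] from dial [-0.08714779  0.12117518]
lid [ 0.64435278 -0.15547307] fr [ 0.10434613 -0.08684025] from dial [ 0.13434613 -0.05184025]
```

The small jar's base is 2.6 mm from the spout axis and the others are over 130 mm away, so the target is 1.047 rad. I'll raise the tool and move over the dial while turning to line up with the bar.

```bash
cat > go.py <<'E'
import sys
from h import *
from scipy.spatial.transform import Rotation as Ro
x,y,z,psi=map(float,sys.argv[1:5]); st=status.read_state()
q=st['tool_rot']; R=Ro.from_quat([q[1],q[2],q[3],q[0]])
p=np.radians(psi); T=Ro.from_matrix(np.array([[np.cos(p),np.sin(p),0],[np.sin(p),-np.cos(p),0],[0,0,-1]]))
print('t',st['t'],'pos',st['eef_pos'].round(4),'psi',np.degrees(np.arctan2(*R.as_matrix()[[1,0],0])).round(2),'f',st['ft_force'].round(1),'tau',st['ft_torque'].round(2),'gap',round(st['finger_gap'],4))
print('shift',R.inv().apply(np.array([x,y,z])-st['eef_pos']).round(4),'rot',(R.inv()*T).as_rotvec().round(4))
E
python3 go.py 0.531 -0.067 0.30 58.7; python3 -m jog '[[[0,0,-0.05,0,0,0,1],[0,0,-0.05,0,0,0,1]]]'; python3 go.py 0.531 -0.067 0.30 58.7
```

```text
t 0.1 pos [ 0.2105 -0.5611  0.1933] psi 20.56 f [-0.5  0.5 -0.4] tau [ 0.03 -0.   -0.09] gap 0.0877
shift [ 0.4736 -0.3503 -0.106 ] rot [-0.0016 -0.0007 -0.6657]
t: 0.35
eef_pos: [0.2096, -0.5576, 0.2897]
tool_rot: [-0.007, 0.984, 0.178, -0.0]
ft_force: [0.2, -1.1, 0.1]
finger_gap: 0.0882
t 0.35 pos [ 0.2096 -0.5576  0.2897] psi 20.55 f [ 0.2 -1.1  0.1] tau [-0.05  0.03  0.02] gap 0.0882
shift [ 0.4732 -0.3466 -0.0047] rot [-0.0129 -0.0062 -0.6658]
```

```bash
python3 -m jog '[[[0.04,-0.029,-0.001,0,0,0,1],[0.04,-0.029,-0.001,0,0,0,1],[0.04,-0.029,-0.001,0,0,0,1],[0.04,-0.029,0,0,0,0,1],[0.04,-0.029,0,0,0,0,1],[0.04,-0.029,0,0,0,0,1],[0.04,-0.029,0,0,0,0,1],[0.04,-0.029,0,0,0,0,1],[0.04,-0.029,0,0,0,0,1],[0.03,-0.02,0,0,0,0,1],[0.02,-0.02,0,0,0,0,1]]]'; python3 go.py 0.531 -0.067 0.30 58.7
```

```text
t: 1.72
eef_pos: [0.4949, -0.1221, 0.2968]
tool_rot: [-0.005, 0.984, 0.176, -0.001]
ft_force: [-0.3, -0.5, 0.0]
finger_gap: 0.0878
t 1.725 pos [ 0.4949 -0.1221  0.2968] psi 20.27 f [-0.3 -0.5  0. ] tau [-0.02 -0.03 -0.02] gap 0.0878
shift [ 0.0529 -0.0392 -0.0029] rot [-0.0092 -0.0028 -0.6707]
```

```bash
python3 -m jog '[[[0.027,-0.02,-0.001,0,0,0,1],[0.026,-0.019,-0.001,0,0,0,1],[0,0,0,0,0,-0.17,1],[0,0,0,0,0,-0.17,1],[0,0,0,0,0,-0.17,1],[0,0,0,-0.009,0,-0.16,1],[0,0,0,0,0,0,1]]]'; python3 go.py 0.531 -0.067 0.30 58.7; python3 - <<'E'
from h import *
m=optics.camera_model('wrist'); f=optics.grab_frame('wrist'); cv2.imwrite('pics/w1.png',f[:,:,::-1])
import pickle; pickle.dump(m,open('w1.pkl','wb'))
E
```

```text
t: 2.6
eef_pos: [0.5307, -0.0615, 0.2958]
tool_rot: [-0.003, 0.866, 0.5, 0.0]
ft_force: [-0.1, 0.2, 0.1]
finger_gap: 0.088
t 2.6 pos [ 0.5307 -0.0615  0.2958] psi 60.04 f [-0.1  0.2  0.1] tau [-0.04 -0.05 -0.02] gap 0.088
shift [-0.0046  0.003  -0.0042] rot [-0.0051 -0.0034  0.0234]
```

View pics/w1.png

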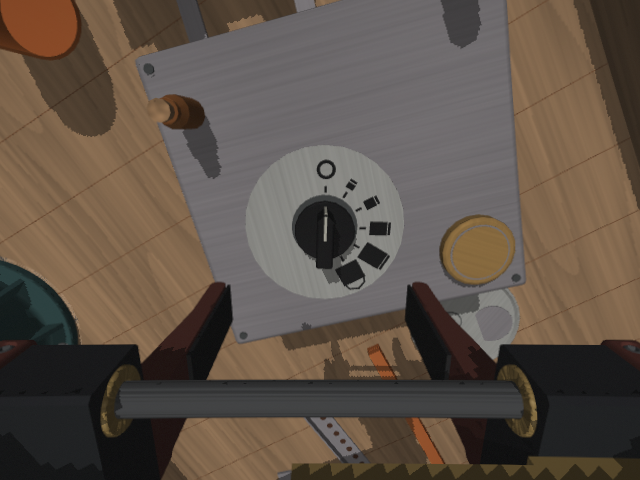

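The wrist view shows the plate centred at about (325,222), with the bar nose at (325,207) pointing at the ring mark at (326,169). The bar end is at (324,268). I'll measure the axis and bar direction here.

```bash
python3 - <<'E'
from h import *
import pickle
m=pickle.load(open('w1.pkl','rb')); t=cv2.imread('pics/w1.png'); hsv=cv2.cvtColor(t,cv2.COLOR_BGR2HSV)
g=t.min(axis=2); M=((g>112)&(hsv[...,1]<60)).astype(np.uint8)
M=cv2.morphologyEx(M,cv2.MORPH_OPEN,np.ones((3,3))); M[:140]=0;M[310:]=0;M[:,:240]=0;M[:,410:]=0
cn=max(cv2.findContours(M,0,1)[0],key=cv2.contourArea); e=cv2.fitEllipse(cv2.convexHull(cn)); print(e)
p=plane(m,e[0],.166); print('plate',p)
# white line on nose (bar top z .2125)
b=t[195:262,290:360].astype(int); w=np.argwhere((b.min(2)>110)&(b.max(2)<256)); w=w+[195,290]
w=w[(abs(w[:,1]-324)<8)&(w[:,0]>203)]; uv=w[:,::-1].astype(float); print(len(uv),uv.min(0),uv.max(0))
vx,vy,x,y=cv2.fitLine(uv.astype(np.float32),cv2.DIST_L2,0,.01,.01).ravel()
a=plane(m,(x,y),.2125);c=plane(m,(x+10*vx,y+10*vy),.2125);d=(a-c)[:2]
print('line at',a,'ang',np.degrees(np.arctan2(d[1],d[0])))
r=plane(m,(326,169),.166); d=(r-p)[:2]; print('ring dir',np.degrees(np.arctan2(d[1],d[0])))
cor=[plane(m,u,.165)[:2] for u in ((149,69),(243,335),(516,278))]
for u,v in ((0,1),(1,2)): d=cor[u]-cor[v];print(np.degrees(np.arctan2(d[1],d[0])),np.linalg.norm(d))
v=np.vstack([t[170:290,270:380]]);cv2.imwrite('pics/w1c.png',cv2.resize(v,None,fx=5,fy=5,interpolation=cv2.INTER_CUBIC))
E
```

```text
((323.9598388671875, 221.5780487060547), (154.21092224121094, 159.57760620117188), 85.47614288330078)
plate [ 0.53532471 -0.06399241  0.166     ]
59 [324. 213.] [326. 240.]
line at [ 0.53898117 -0.05830971  0.2125    ] ang -122.34455381081615
ring dir 58.16997917800407
73.67355630595021 0.25520123059444827
163.51711360612634 0.2760383472559908
```

View pics/w1c.png

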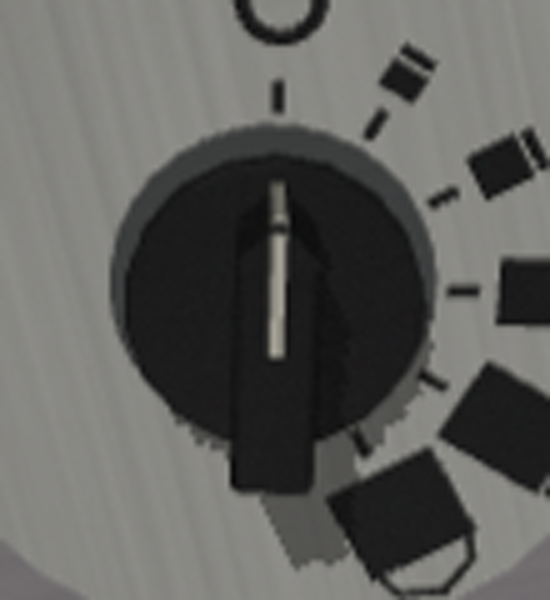

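```bash
python3 - <<'E'
from h import *
import pickle
m=pickle.load(open('w1.pkl','rb'))
print('skirt',plane(m,(325,230.6),.1825),'bar rear mid',plane(m,(324.4,267),.2125),'nose tip',plane(m,(325.4,212),.2125))
E
python3 -m jog '[[[0,0,0.03,0,0,0,0.7],[0,0,0.03,0,0,0.03,0.7],[0,0,0,0,0,0,0.7]]]'; python3 go.py 0.534 -0.0645 0.188 58.3
```

```text
skirt [ 0.5340146 -0.0677972  0.1825   ] bar rear mid [ 0.52207956 -0.08697102  0.2125    ] nose tip [ 0.54568331 -0.04710453  0.2125    ]
t: 3.02
eef_pos: [0.5311, -0.0614, 0.2349]
tool_rot: [-0.003, 0.876, 0.482, 0.0]
ft_force: [0.2, 0.7, -0.2]
finger_gap: 0.0629
t 3.025 pos [ 0.5311 -0.0614  0.2349] psi 57.63 f [ 0.2  0.7 -0.2] tau [-0.03 -0.05 -0.01] gap 0.0629
shift [-0.0012  0.0044  0.0468] rot [-0.0046 -0.0037 -0.0118]
```

```bash
python3 -m jog '[[[-0.002,0.005,0.012,-0.004,-0.003,-0.011,0.5],[0,0,0.017,0,0,0,0.5],[0,0,0.017,0,0,0,0.5],[0,0,0,0,0,0,0.5],[0,0,0,0,0,0,0.5]]]'; python3 go.py 0.534 -0.066 0.187 58.3
```

```text
t: 3.65
eef_pos: [0.5386, -0.0678, 0.1913]
tool_rot: [0.003, 0.874, 0.486, 0.003]
ft_force: [0.4, -0.2, 0.0]
finger_gap: 0.0441
t 3.65 pos [ 0.5386 -0.0678  0.1913] psi 58.2 f [ 0.4 -0.2  0. ] tau [-0.02 -0.03  0.01] gap 0.0441
shift [-0.0009 -0.0049  0.0042] rot [ 0.0074 -0.0022 -0.0018]
```

```bash
python3 -m jog '[[[0,-0.004,0.003,0.004,-0.001,0,0.5],[0,0,0,0,0,0,0.5],[0,0,0,0,0,0,0.5]]]'; python3 go.py 0.534 -0.066 0.188 58.3;  python3 - <<'E'
from h import *
f=optics.grab_frame('wrist'); cv2.imwrite('pics/w2.png',f[:,:,::-1])
E
```

```text
t: 4.03
eef_pos: [0.5361, -0.0659, 0.1898]
tool_rot: [0.002, 0.874, 0.486, 0.002]
ft_force: [-0.4, -0.8, -0.0]
finger_gap: 0.0443
t 4.025 pos [ 0.5361 -0.0659  0.1898] psi 58.2 f [-0.4 -0.8 -0. ] tau [-0.09 -0.03 -0.02] gap 0.0443
shift [-0.0012 -0.0018  0.0018] rot [ 0.006  -0.002  -0.0018]
```

View pics/w2.png

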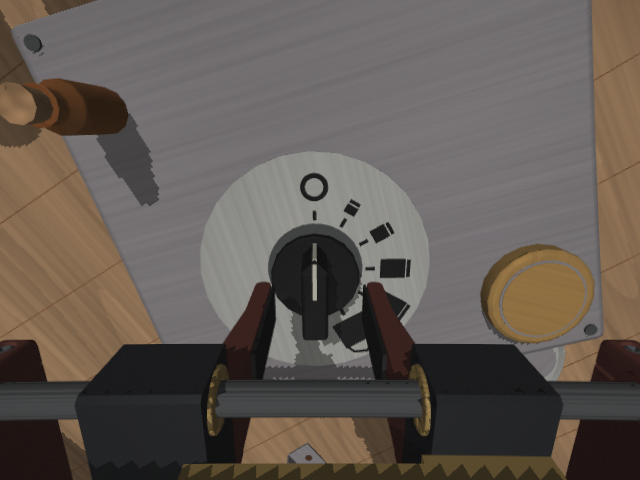

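The bar at (315,290) lies between the fingertips at (268,290) and (370,290), about 2 mm off centre. I'll correct that and close.

```bash
python3 -m jog '[[[-0.001,-0.002,0.002,0.005,-0.002,0,0.3],[0,0,0,0,0,0,0.05],[0,0,0,0,0,0,0],[0,0,0,0,0,0,0],[0,0,0,0,0,0,0],[0,0,0,0,0,0,0]]]' 20; python3 go.py 0.534 -0.066 0.179 58.3
```

```text
t: 4.82
eef_pos: [0.5338, -0.0657, 0.1877]
tool_rot: [0.0, 0.874, 0.486, 0.0]
ft_force: [-0.8, 0.3, 0.8]
finger_gap: 0.0003
t 4.825 pos [ 0.5338 -0.0657  0.1877] psi 58.2 f [-0.8  0.3  0.8] tau [-0.05 -0.01  0.01] gap 0.0003
shift [-0.0002  0.0003  0.0087] rot [ 0.0006  0.0001 -0.0018]
```

The gap reads 0.3 mm, so the fingers closed without the bar between them. I'll look.

```bash
python3 - <<'E'
from h import *
for n in ('wrist','top','side'):
    f=optics.grab_frame(n)[:,:,::-1]
    if n=='top': f=cv2.resize(f[180:300,240:400],None,fx=4,fy=4)
    if n=='side': f=cv2.resize(f[150:300,240:440],None,fx=4,fy=4)
    cv2.imwrite(f'pics/{n}3.png',f)
E
```

```text
(no output)
```

View pics/wrist3.png

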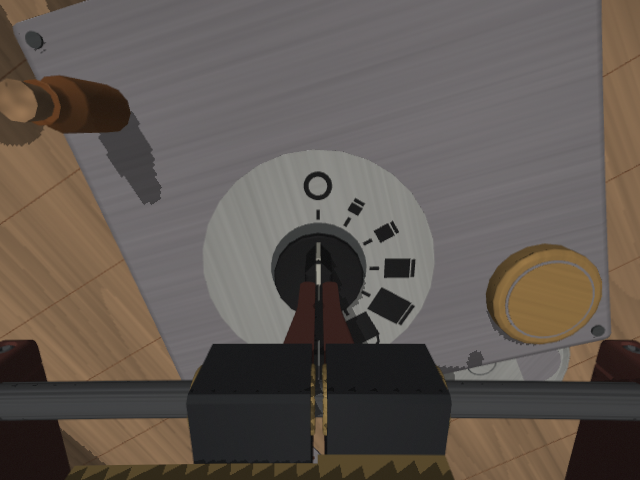

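View pics/side3.png

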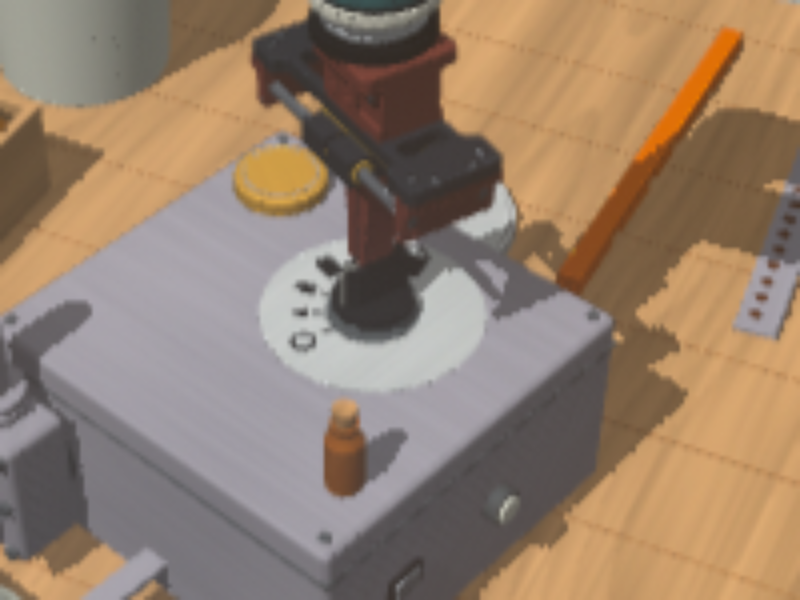

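View pics/top3.png

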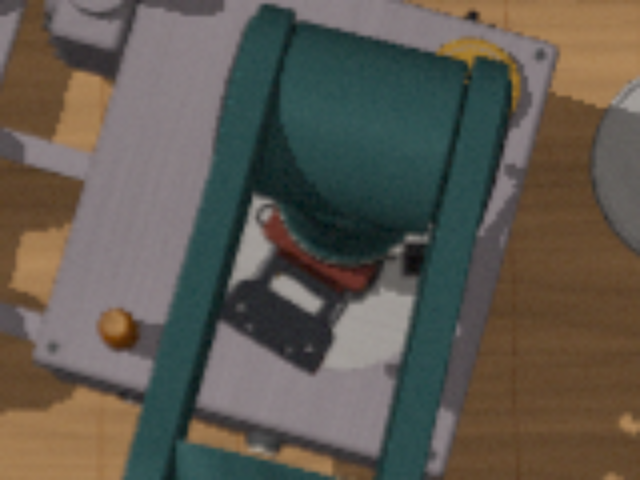

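```bash
python3 - <<'E'
from h import *
m=optics.camera_model('wrist'); s=status.read_state(); P=s['eef_pos']
print(P,'tcp px',proj(m,P),'15up',proj(m,P+[0,0,.0187]))
print('cam',-m['R'].T@m['t'])
for z in (.165,.18,.19,.2): print(z,'platec',plane(m,(318.5,262),z), 'ring',plane(m,(318,186),z))
ms=optics.camera_model('side'); print('side tcp',(proj(ms,P)-[240,150])*4, 'bar top mid',(proj(ms,[.534,-.066,.2125])-[240,150])*4,'platec',(proj(ms,[.534,-.066,.165])-[240,150])*4)
E
python3 -c "
import cv2;a=cv2.imread('pics/wrist3.png');cv2.imwrite('pics/wrist3c.png',cv2.resize(a[220:360,240:400],None,fx=4.5,fy=4.5,interpolation=2))"
```

```text
[ 0.53376326 -0.06566998  0.18766499] tcp px [317.16703337 278.1778613 ] 15up [317.10229503 292.55066732]
cam [0.57829475 0.00533018 0.37760744]
0.165 platec [ 0.53509138 -0.0650655   0.165     ] ring [ 0.56040086 -0.02367041  0.165     ]
0.18 platec [ 0.53813949 -0.0600989   0.18      ] ring [ 0.56166332 -0.02162434  0.18      ]
0.19 platec [ 0.54017156 -0.05678784  0.19      ] ring [ 0.56250496 -0.0202603   0.19      ]
0.2 platec [ 0.54220364 -0.05347678  0.2       ] ring [ 0.5633466  -0.01889626  0.2       ]
side tcp [366.24484501 283.6165473 ] bar top mid [366.52508992 253.96216834] platec [365.78269493 309.20583282]
```

View pics/wrist3c.png

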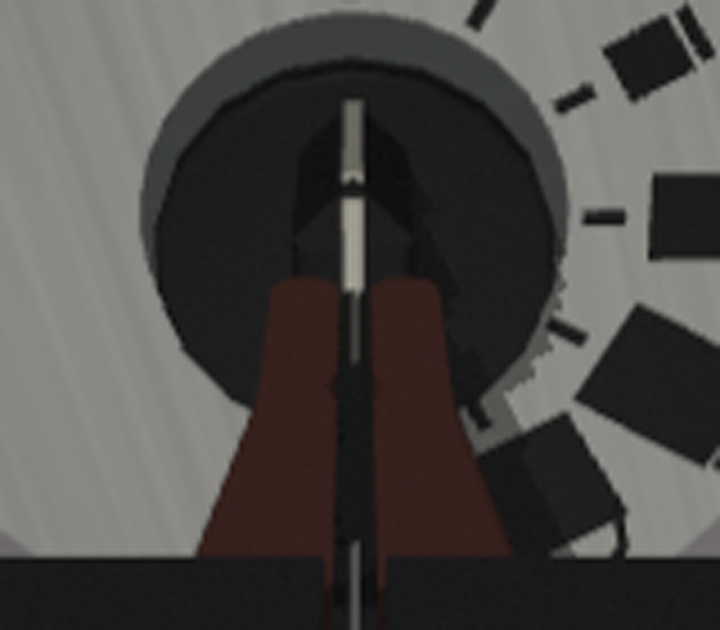

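```bash
python3 - <<'E'
from h import *
import pickle
m=pickle.load(open('w1.pkl','rb')); print(m['mtx'][0,0],m['k1'])
m=optics.camera_model('wrist'); s=status.read_state(); P=s['eef_pos']
X=np.array([np.cos(np.radians(58.2)),np.sin(np.radians(58.2)),0]);Y=np.array([X[1],-X[0],0])
print('depth tcp',(m['R']@P+m['t']))
for dz in (0,.01,.02,.03):
  for dx in (0,.01):
    for dy in (.022,.044): print(dz,dx,dy,proj(m,P+[0,0,dz]+dx*X-dy*Y).round(1),proj(m,P+[0,0,dz]+dx*X+dy*Y).round(1))
a=cv2.imread('pics/w1.png');cv2.imwrite('pics/w1f.png',cv2.resize(a[260:400,140:500],None,fx=2.2,fy=2.2,interpolation=2)*2)
a=cv2.imread('pics/w2.png');cv2.imwrite('pics/w2f.png',cv2.resize(a[240:380,220:420],None,fx=4,fy=4,interpolation=2)*2)
E
```

```text
356.8676169046591 0.02461354107889688
depth tcp [-0.00071605  0.02162653  0.20648   ]
0 0 0.022 [279.1 278.2] [355.2 278.2]
0 0 0.044 [241.  278.3] [393.3 278.2]
0 0.01 0.022 [278.5 262.1] [355.8 262. ]
0 0.01 0.044 [239.8 262.1] [394.4 262. ]
0.01 0 0.022 [277.2 285.6] [357.  285.5]
0.01 0 0.044 [237.3 285.6] [397.  285.5]
0.01 0.01 0.022 [276.6 268.7] [357.6 268.7]
0.01 0.01 0.044 [236.  268.8] [398.2 268.7]
0.02 0 0.022 [275.2 293.7] [359.  293.6]
0.02 0 0.044 [233.1 293.8] [401.  293.7]
0.02 0.01 0.022 [274.5 276.1] [359.7 276.1]
0.02 0.01 0.044 [231.7 276.2] [402.3 276.1]
0.03 0 0.022 [272.9 302.7] [361.2 302.6]
0.03 0 0.044 [228.6 302.8] [405.5 302.7]
0.03 0.01 0.022 [272.1 284.3] [362.  284.2]
0.03 0.01 0.044 [227.  284.4] [407.  284.3]
```

View pics/w2f.png

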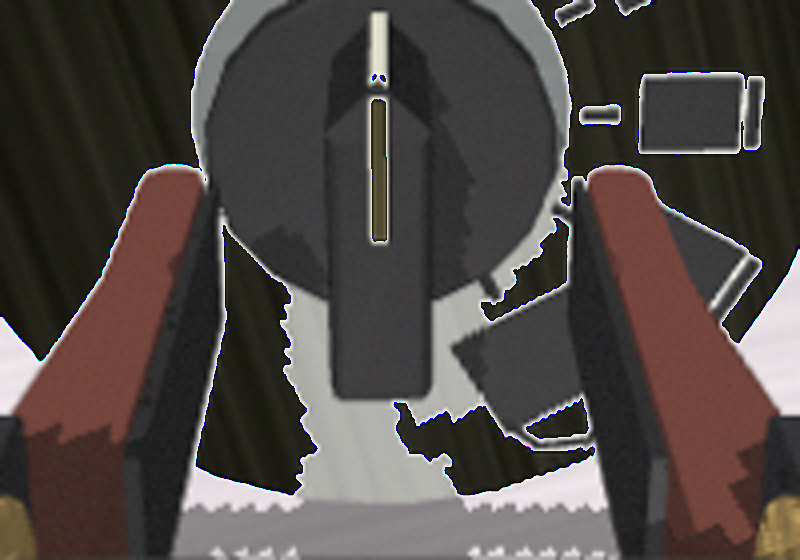

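The finger edges in the wrist view at a known opening (x = 272/366, y = 283) put the real fingertips about 28 mm above the reported TCP. That means they closed just above the bar. I'll reopen and go down in small steps, watching the force.

```bash
python3 -m jog '[[[0,0,0,0,0,0,0.5],[0,0,0,0,0,0,0.5],[0,0,0,0,0,0,0.5],[0,0,0,0,0,0,0.5],[0,0,0.009,0,0,0,0.5],[0,0,0.008,0,0,0,0.5],[0,0,0,0,0,0,0.5]]]'; python3 go.py 0.534 -0.066 0.163 58.3
```

```text
t: 5.85
eef_pos: [0.5334, -0.0656, 0.1691]
tool_rot: [0.0, 0.874, 0.486, -0.0]
ft_force: [0.3, -0.2, -0.4]
finger_gap: 0.0442
t 5.85 pos [ 0.5334 -0.0656  0.1691] psi 58.19 f [ 0.3 -0.2 -0.4] tau [-0.03  0.   -0.03] gap 0.0442
shift [-0.      0.0007  0.0061] rot [-0.0001  0.0004 -0.0018]
```

```bash
python3 -m jog '[[[0,0.001,0.005,0,0,0,0.4],[0,0,0,0,0,0,0.2],[0,0,0,0,0,0,0],[0,0,0,0,0,0,0],[0,0,0,0,0,0,0],[0,0,0,0,0,0,0]]]' 20; python3 go.py 0.534 -0.066 0.155 58.3;  python3 - <<'E'
from h import *
f=optics.grab_frame('wrist'); cv2.imwrite('pics/w4.png',f[:,:,::-1])
E
```

```text
t: 6.6
eef_pos: [0.5336, -0.0657, 0.1636]
tool_rot: [-0.001, 0.874, 0.486, -0.001]
ft_force: [-0.1, 0.6, -0.8]
finger_gap: 0.0139
t 6.6 pos [ 0.5336 -0.0657  0.1636] psi 58.21 f [-0.1  0.6 -0.8] tau [0.12 0.02 0.07] gap 0.0139
shift [-0.      0.0005  0.0086] rot [-0.0016  0.0005 -0.0016]
```

View pics/w4.png

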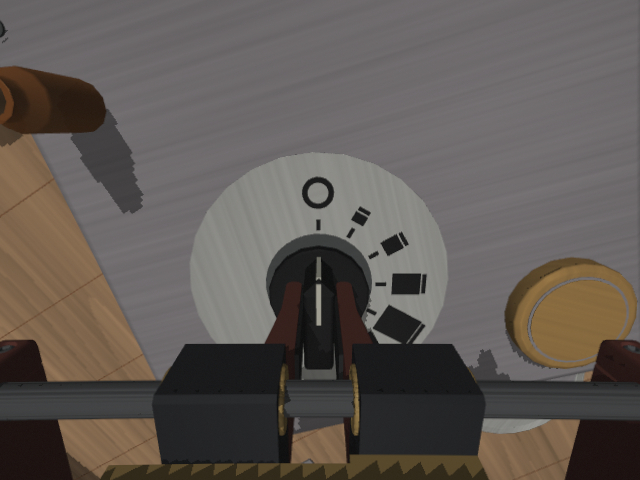

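The bar is now pinched, with a 13.9 mm gap and the bar at (318,300) between the fingers. Next I'll push in.

```bash
python3 -m jog '[[[0,0,0.003,0,0,0,0],[0,0,0.003,0,0,0,0],[0,0,0.003,0,0,0,0],[0,0,0.002,0,0,0,0],[0,0,0,0,0,0,0]]]' 30; python3 go.py 0.534 -0.066 0.154 58.3
```

```text
t: 7.28
eef_pos: [0.5337, -0.0657, 0.1553]
tool_rot: [-0.0, 0.874, 0.486, -0.0]
ft_force: [-2.1, 1.4, 4.0]
finger_gap: 0.0139
t 7.275 pos [ 0.5337 -0.0657  0.1553] psi 58.21 f [-2.1  1.4  4. ] tau [0.18 0.4  0.07] gap 0.0139
shift [-0.0001  0.0004  0.0013] rot [-0.0003  0.0002 -0.0015]
```

```bash
python3 -m jog '[[[0,0,0.002,0,0,0,0],[0,0,0.002,0,0,0,0],[0,0,0.001,0,0,0,0],[0,0,0,0,0,0,0]]]'; python3 go.py 0.534 -0.066 0.154 58.3; python3 - <<'E'
from h import *
for n in ('wrist','side'):
    f=optics.grab_frame(n)[:,:,::-1]
    if n=='side': f=cv2.resize(f[190:260,290:390],None,fx=6,fy=6,interpolation=2)
    cv2.imwrite(f'pics/{n}5.png',f)
E
```

```text
t: 7.78
eef_pos: [0.5337, -0.0657, 0.1553]
tool_rot: [0.001, 0.874, 0.487, 0.0]
ft_force: [-0.1, 1.7, -2.9]
finger_gap: 0.0138
t 7.775 pos [ 0.5337 -0.0657  0.1553] psi 58.23 f [-0.1  1.7 -2.9] tau [0.08 0.11 0.08] gap 0.0138
shift [-0.0001  0.0004  0.0013] rot [ 0.0015 -0.0001 -0.0012]
```

View pics/wrist5.png

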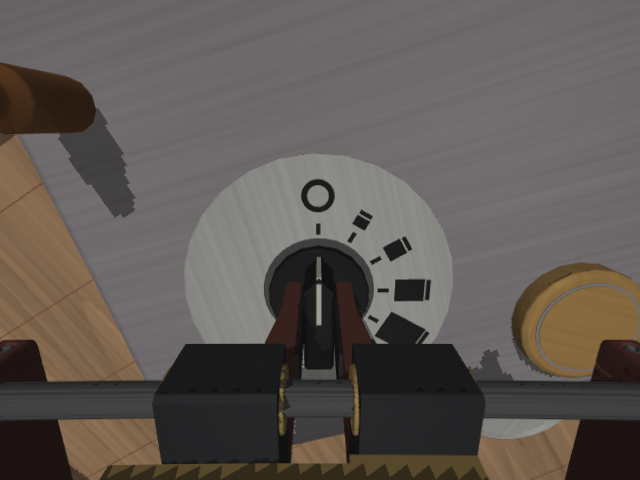

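View pics/side5.png

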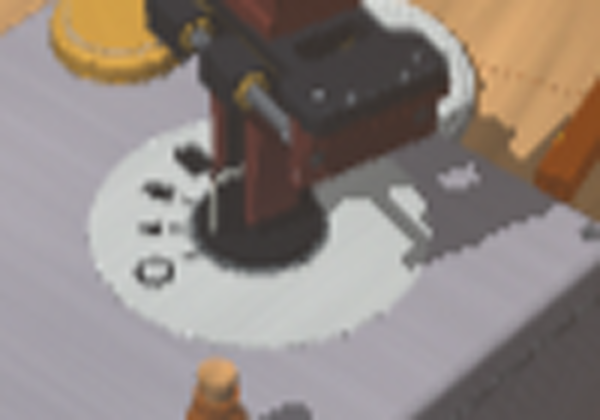

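It has bottomed out: z holds at 0.1553 under further command, 8.3 mm down, and the bar has not moved in the fingers. Now I'll turn clockwise.

```bash
python3 -m jog '[[[0,0,0,0,0,0.12,0],[0,0,0,0,0,0.12,0],[0,0,0,0,0,0.12,0],[0,0,0,0,0,0.12,0]]]'; python3 go.py 0.5337 -0.0657 0.1553 -1.8
```

```text
t: 8.38
eef_pos: [0.5344, -0.0664, 0.1553]
tool_rot: [0.001, 0.966, 0.258, 0.001]
ft_force: [-3.0, -1.0, 4.7]
finger_gap: 0.0134
t 8.375 pos [ 0.5344 -0.0664  0.1553] psi 29.94 f [-3.  -1.   4.7] tau [0.04 0.49 0.01] gap 0.0134
shift [-0.0002 -0.001   0.    ] rot [ 0.0022 -0.0011  0.554 ]
```

```bash
python3 -m jog '[[[0,0,0,0,0,0.12,0],[0,0,0,0,0,0.12,0],[0,0,0,0,0,0.12,0],[0,0,0,0,0,0.12,0],[0,0,0,0,0,0.06,0],[0,0,0,0,0,0,0]]]'; python3 go.py 0.5337 -0.0657 0.1553 -1.8
```

```text
t: 9.12
eef_pos: [0.5346, -0.0675, 0.1553]
tool_rot: [0.002, 1.0, -0.017, 0.0]
ft_force: [-2.1, 1.0, 4.5]
finger_gap: 0.0136
t 9.125 pos [ 0.5346 -0.0675  0.1553] psi -2.0 f [-2.1  1.   4.5] tau [0.35 0.49 0.08] gap 0.0136
shift [-0.001  -0.0018 -0.    ] rot [ 0.0032 -0.0008 -0.0035]
```

```bash
python3 -m jog '[[[0,0,0,0,0,0,0],[0,0,0,0,0,0,0]]]'; python3 go.py 0.5337 -0.0657 0.1553 -1.8; python3 - <<'E'
from h import *
f=optics.grab_frame('wrist'); cv2.imwrite('pics/w6.png',f[:,:,::-1])
E
```

```text
t: 9.38
eef_pos: [0.5346, -0.0675, 0.1553]
tool_rot: [0.002, 1.0, -0.016, 0.0]
ft_force: [-2.4, 0.7, 3.8]
finger_gap: 0.014
t 9.375 pos [ 0.5346 -0.0675  0.1553] psi -1.89 f [-2.4  0.7  3.8] tau [0.25 0.47 0.08] gap 0.014
shift [-0.001  -0.0018  0.    ] rot [ 0.0031 -0.0007 -0.0015]
```

View pics/w6.png

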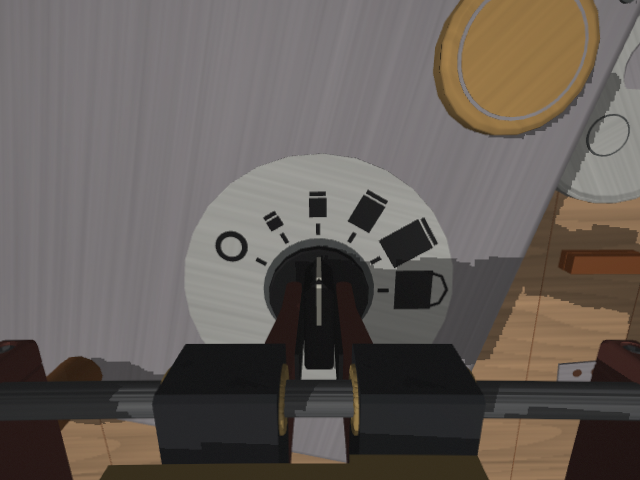

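The nose at (318,258) points at the third figure, the small jar at (318,204), after the ring at (231,246) and the pot at (273,221). Next I'll pull out.

```bash
python3 -m jog '[[[0,0,-0.003,0,0,0,0],[0,0,-0.003,0,0,0,0],[0,0,-0.003,0,0,0,0],[0,0,-0.003,0,0,0,0],[0,0,-0.002,0,0,0,0],[0,0,0,0,0,0,0]]]' 45; python3 go.py 0.5337 -0.0657 0.1643 -1.8; python3 - <<'E'
from h import *
f=optics.grab_frame('wrist'); cv2.imwrite('pics/w7.png',f[:,:,::-1])
E
```

```text
t: 10.18
eef_pos: [0.5344, -0.0675, 0.1645]
tool_rot: [0.001, 1.0, -0.016, -0.001]
ft_force: [3.0, -0.4, -12.7]
finger_gap: 0.0133
t 10.175 pos [ 0.5344 -0.0675  0.1645] psi -1.87 f [  3.   -0.4 -12.7] tau [ 0.03 -0.59  0.02] gap 0.0133
shift [-0.0008 -0.0017  0.0002] rot [ 0.0023  0.002  -0.0012]
```

View pics/w7.png

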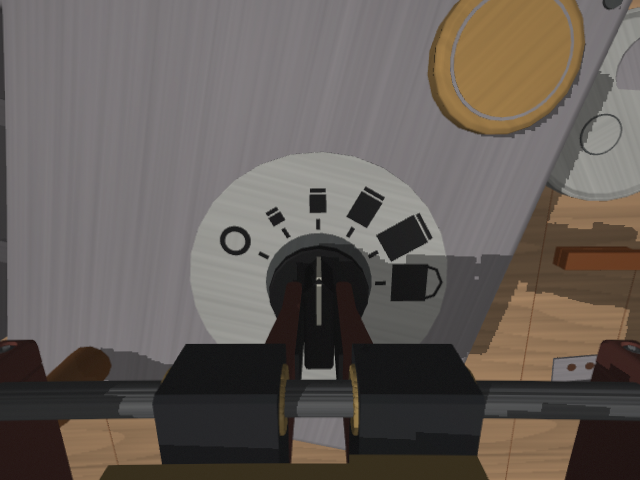

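z has risen 9.2 mm to the stop and the bar has not slipped. I'll let go and rise.

```bash
python3 -m jog '[[[0,0,0,0,0,0,0],[0,0,0,0,0,0,0],[0,0,0,0,0,0,0.5],[0,0,0,0,0,0,0.5],[0,0,0,0,0,0,0.5],[0,0,0,0,0,0,0.5],[0,0,-0.02,0,0,0,0.5],[0,0,-0.04,0,0,0,0.5],[0,0,-0.04,0,0,0,0.5],[0,0,-0.03,0,0,0,0.5],[0,0,0,0,0,0,0.5]]]'; python3 go.py 0.5337 -0.0657 0.1643 -1.8; python3 - <<'E'
from h import *
import pickle
m=optics.camera_model('wrist');pickle.dump(m,open('w8.pkl','wb'))
for n in ('wrist','side'):
    f=optics.grab_frame(n)[:,:,::-1]
    cv2.imwrite(f'pics/{n}8.png',f)
E
```

```text
t: 11.6
eef_pos: [0.535, -0.0674, 0.3017]
tool_rot: [0.002, 1.0, -0.016, 0.001]
ft_force: [-0.6, 0.4, -0.6]
finger_gap: 0.0442
t 11.6 pos [ 0.535  -0.0674  0.3017] psi -1.87 f [-0.6  0.4 -0.6] tau [ 0.04 -0.04 -0.03] gap 0.0442
shift [-0.0015 -0.0022  0.1374] rot [ 0.0036 -0.0011 -0.0012]
```

View pics/wrist8.png

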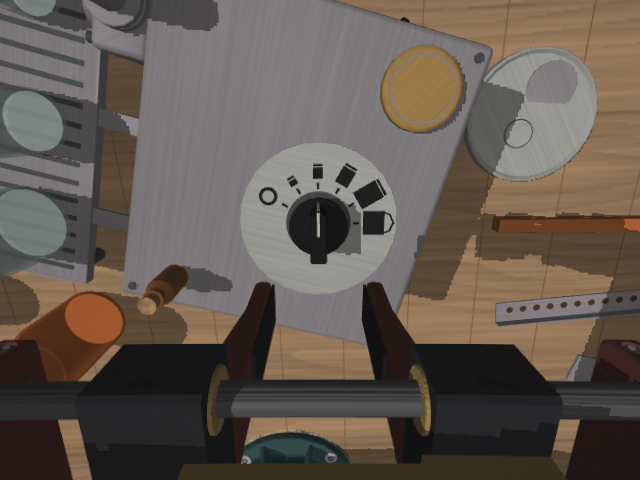

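View pics/side8.png

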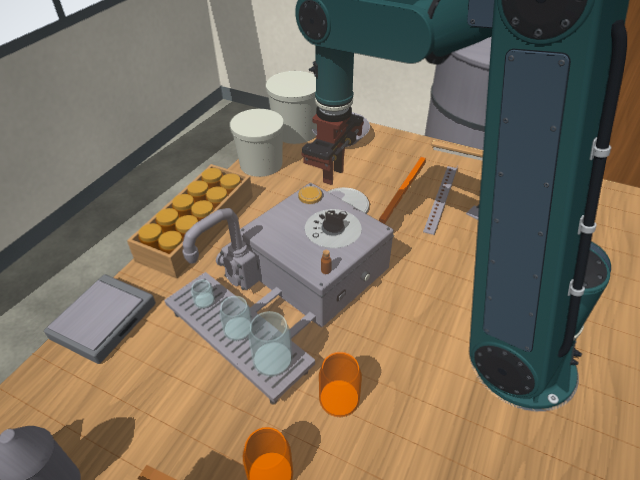

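```bash
python3 - <<'E'
from h import *
import pickle
for n,pk,y0 in (('w1','w1',150),('wrist8','w8',150)):
    m=pickle.load(open(pk+'.pkl','rb')); t=cv2.imread(f'pics/{n}.png'); g=t.max(axis=2)
    b=(g<70).astype(np.uint8); b[:185]=0;b[290:]=0;b[:,:285]=0;b[:,:]*=1;b[:,362:]=0
    col=b[:,314:322] if n=='wrist8' else b[:,320:329]
    ys=np.argwhere(col.mean(1)>.6).ravel(); cx=318 if n=='wrist8' else 324.5
    y=ys.max()+.5
    g0={'w1':(323.96,221.58),'w8':None}[pk]
    print(n,'rear px',y)
    for z in (.2035,.2125):
        r=plane(m,(cx,y),z)[:2]; print(z,'rear',r.round(4),'dist from axis',np.linalg.norm(r-[.534,-.0665]).round(4))
t=cv2.imread('pics/wrist8.png');cv2.imwrite('pics/w8c.png',cv2.resize(t[150:280,250:390],None,fx=4.5,fy=4.5,interpolation=2))
E
```

```text
w1 rear px 268.5
0.2035 rear [ 0.5198 -0.0914] dist from axis 0.0287
0.2125 rear [ 0.5215 -0.0882] dist from axis 0.025
wrist8 rear px 263.5
0.2035 rear [ 0.5068 -0.0676] dist from axis 0.0272
0.2125 rear [ 0.5103 -0.0677] dist from axis 0.0237
```

View pics/w8c.png

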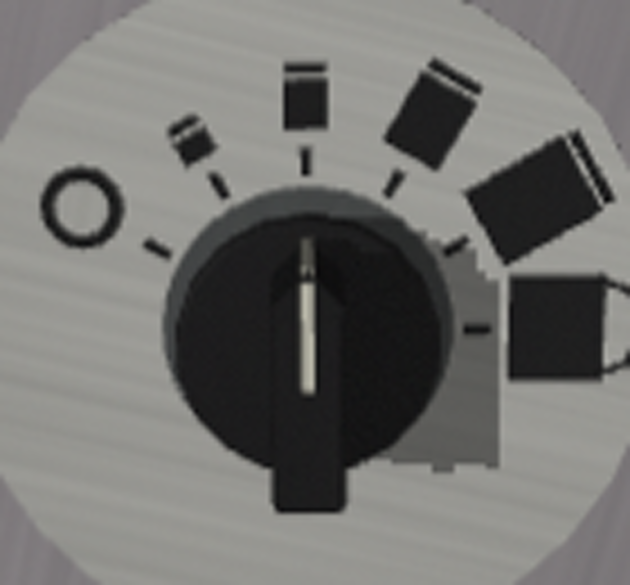

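The bar points at the small-jar tick. The rear end of the bar sits 23.7 mm from the axis if I assume the pulled-out height (true half-length is about 22.5 mm), against 27.2 mm if I assume it is in, so the knob is out. The jars, vial and lid are unmoved and the gripper is clear, so I'm handing in.

```bash
python3 - <<'E'
from rig import workorder
print(workorder.close_job())
E
```

```text
the job is handed in; nothing more can be done
None
```

The dial is set to the small-jar mark and locked, and the job was handed in at about 11.7 s. The jar under the spout is the small one: its base measured 2.6 mm from the spout axis, and the other two are over 130 mm away.

- **What I did:** I pinched the knob bar and pushed it in 8.3 mm to the stop at the off mark. I then turned it 60° clockwise, pulled it 9.2 mm up to its stop, let go and backed off.
- **Last checks:** The nose points at the small-jar tick, the bar's image position fits the pulled-out height, and the tool feels no contact force. The jars, vial, lid and bench items look where they were; I judged that by eye and did not measure it again.
- **What disagreed:** The first grasp closed on nothing. In the wrist view the real fingertips sit about 28 mm above the reported tool point. I lowered the tool and the second grasp held.
- **Position estimates:** The dial-centre positions from the top and wrist views differed by about 3 mm.

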